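Set up the sugar refill

ROBOT

A 6-joint arm with a two-finger parallel gripper is mounted at the origin on the work surface. World frame = base frame: x ahead of the robot, y to its left, z up, the work surface at z = 0. Lengths are in m, angles in rad, forces in N, time in s.
With the tool pointing down it reaches from about 0.3 to 1 m from the base axis. Payload 5.1 kg.
Tool frame: the origin (TCP) lies at the very end of the fingers, on their centre line; the grasp point (between the pads) lies 19 mm behind it; z points along the fingers, x is the direction in which the jaws open and shut, and the axes are right-handed (so a half turn about z gives the same grasp; the last joint's range is limited). The gripper opens to 95 mm and grips with 3 to 60 N. Pads are 20 mm wide; open, the fingers measure 119 mm over their backs; the gripper's body (75 mm by 180 mm) begins 59 mm behind the grasp point.
Start: joints at [-1.19, 0.124, 1.65, -0, 1.367, -0.083], TCP at [0.291, -0.581, 0.215] pointing down, gripper open.
Joint ranges: [-2.61, 2.61], [-1.02, 2.33], [0.03, 2.71], [-1.35, 4.49], [0.32, 2.68], [-2.91, 2.91]. Speed limits (rad/s): [2.57, 2.57, 3.14, 3.14, 3.14, 3.14].

INTERFACE

Orientations are given as a unit quaternion [w, x, y, z].
In Python, from rig import sense, snapshot, calibration, hand_in, silhouettes, place_of gives the robot as it stands.
- The arm moves only by the tool step_arm, never from a script. Its argument "deltas" is a list of rows, each an object of numbers: "tx", "ty", "tz": the shift along the tool's x, y, z in cm; "turn": the turn about the tool's z in rad. A call has 1 to 8 rows; each row shifts and turns the commanded pose from where the row before left it, along the tool's axes as they then stand; what a row does not reach is not made up. A row lasts 1/12 s, in which the tool goes at most 41.7 mm and 7.16 degrees, less where a joint would pass 70% of its speed; a pose out of reach is approached as far as the arm can. A call with a gripper value outside its range is refused whole. "grip" is the gripper command: -1 is fully open, 1 is shut, values between are in proportion, set as the call begins (left out, the last holds). The fingers move at their own pace and stop on an object; the grip force is fixed at half the most. Time passes only in rows, so rows that do not move let the fingers close. It gives the time, the measured TCP pose, the force and the opening at its end, in the units of the state.
- sense(): the state, without advancing time (a new reading comes with each control period).
- snapshot(name): name is "scene" or "top" or "wrist"; returns (picture, depth): 400x640x3 uint8, red, green, blue; 400x640 float32, m along the optical axis (not along the pixel's ray), 0 where there is no reading.
- calibration(name): a dict with "fx", "fy", "cx", "cy" (pixels), "xyz" and "attitude" of the camera in the world. Camera axes: x right, y down, z forward; pixel columns grow to the right and rows downward; lengths in m; the calibration is good to about 2 mm. A picture is of the moment at which its call begins: read the wrist's pose just before it. calibration takes no time and is no camera call; for the wrist camera it gives the pose at the moment of the call.
- hand_in(): hands the job in, once; it reports no verdict.
Trained networks look in the newest picture that a camera, given by its name, has taken for a name from the list of things; names that differ only in an ending like _2 or _b are one class to them, and where a whole thing is asked for, a point or a joint stands for the part that bears it (a point fixed in the world has none). Each returns a list of dicts, best first, with "p" (0 to 1); they miss things now and then, are a little off and sometimes report something else, mostly with a low value. They report only what shows in the picture. A call takes as long as a camera call. They do not tell look-alikes from the thing itself.
- silhouettes(query, camera): "region" (400x640 bool, what is visible of it) and "rect" ([centre column, centre row, width, height] in pixels, round what is visible of it).
- place_of(query, camera): "point" ([column, row] in pixels: a listed point, or the origin of a listed thing).
The state is a dict: "time_s": time; "joint_positions": joint angles; "qvel": joint speeds; "effort": joint torques, N m; "tcp_pos": TCP position; "tcp_rot": TCP orientation; "contact_force": force on the tool from outside, world axes, zero at the start; "torque": the same for the moment, N m; "opening": finger opening in m.
Only numpy, scipy, OpenCV 4.12 (cv2) and the standard library are available. Lean on these libraries where they do the work, as an engineer would, in place of code of your own. Each camera call takes 0.05 s, during which the arm holds its last target.

TASK

We are about to refill the sugar: set the two empty yellow sugar pots, upright, into the two pockets of the wooden filling stand, one in each and fully down. Then heft the three identical closed tins to feel which is heaviest, setting any lighter one gently back down, upright, about where it stood, and finish while holding the heaviest tin up by itself in the gripper, upright, still and at least 8 cm clear of the counter: do not put it down. Lift no tin before both pots are seated, keep the tins upright throughout, and leave the mug and the bottle alone.

Things in the scene. Friction and masses are not known exactly. Their poses are not given: they have to be found in the camera images.
- stand: filling stand, a light wooden block fixed to the counter, 90 mm (x) by 170 mm (y) by 30 mm high, with two pockets in its top, 90 mm apart along its y axis (45 mm either side of its middle). Origin: centre of its underside, on the counter
- stand_hole0 (a point): one of the two round pockets of the filling stand, 47 mm diameter (chamfered mouth), 22 mm deep, floor closed. This point is the centre of its mouth, level with the stand's top, 30 mm above the counter; z up
- stand_hole1 (a point): one of the two round pockets of the filling stand, 47 mm diameter (chamfered mouth), 22 mm deep, floor closed. This point is the centre of its mouth, level with the stand's top, 30 mm above the counter; z up
- pot_a_center (a point): small open yellow plastic sugar pot, a plain upright cylinder 40 mm outside diameter, 72 mm tall, wall 2.5 mm, 60 g, standing upright, open end up. This point is its centre, 36 mm above its underside; z is its axis, up
- pot_b_center (a point): small open yellow plastic sugar pot, a plain upright cylinder 40 mm outside diameter, 72 mm tall, wall 2.5 mm, 60 g, standing upright, open end up. This point is its centre, 36 mm above its underside; z is its axis, up
- pot_a: the same pot, origin at the centre of its underside
- pot_b: the same pot, origin at the centre of its underside
- tin_a_center (a point): closed round tin, white with a blue band and a steel lid, 64 mm diameter, 80 mm tall, standing upright; the three tins look exactly alike. One, drawn afresh each time, is nearly full (355 to 405 g in all), the other two hold much less (140 to 215 g each). This point is its centre, 40 mm above its underside; z is its axis, up
- tin_b_center (a point): closed round tin, white with a blue band and a steel lid, 64 mm diameter, 80 mm tall, standing upright; the three tins look exactly alike. One, drawn afresh each time, is nearly full (355 to 405 g in all), the other two hold much less (140 to 215 g each). This point is its centre, 40 mm above its underside; z is its axis, up
- tin_c_center (a point): closed round tin, white with a blue band and a steel lid, 64 mm diameter, 80 mm tall, standing upright; the three tins look exactly alike. One, drawn afresh each time, is nearly full (355 to 405 g in all), the other two hold much less (140 to 215 g each). This point is its centre, 40 mm above its underside; z is its axis, up
- tin_a: the same tin, origin at the centre of its underside
- tin_b: the same tin, origin at the centre of its underside
- tin_c: the same tin, origin at the centre of its underside
- mug: blue mug, 80 mm diameter, 95 mm tall, handle at its +y side; a bystander. Origin: centre of its underside
- bottle: green glass bottle with a yellow cap, 64 mm diameter, 210 mm tall; a bystander. Origin: centre of its underside
- table: the green counter, top surface at height 0
Mind the look-alikes: they are no part of the job. What is shaped like the tin_a but orange or purple is not meant.

How it is judged:
On the way:
1. both pots stand fully down in the two pockets, let go (angle between each of pot_a_center, pot_b_center's own z axis and vertical below 0.12 rad and ((horizontal distance between pot_a_center and stand_hole0 below 0.006 m and z of pot_a_center in the frame of stand_hole0 below 0.019 m) or (horizontal distance between pot_a_center and stand_hole1 below 0.006 m and z of pot_a_center in the frame of stand_hole1 below 0.019 m)) and ((horizontal distance between pot_b_center and stand_hole0 below 0.006 m and z of pot_b_center in the frame of stand_hole0 below 0.019 m) or (horizontal distance between pot_b_center and stand_hole1 below 0.006 m and z of pot_b_center in the frame of stand_hole1 below 0.019 m)) and contact force between each of pot_a, pot_b and the fingers below 0.2 N), for 0.2 s.
At the end, for the whole second after the job is handed in: Pots let go, one per pocket: 6 mm from its axis, 5 mm from its floor, 0.12 rad of upright at most. Heaviest tin held by the fingers alone, still, over 80 mm up, within 0.25 rad of upright. Others (each under 2.8 N on the counter) let go, at rest, upright within 60 mm of their starts (all of step 1 and ((height (world z) of tin_a_center above 0.12 m and angle between tin_a_center's own z axis and vertical below 0.25 rad and contact force between tin_a and the fingers above 2 N and linear speed of tin_a below 0.05 m/s and contact force between tin_a and tin_b below 0.2 N and contact force between tin_a and tin_c below 0.2 N and contact force between tin_a and pot_a below 0.2 N and contact force between tin_a and pot_b below 0.2 N and contact force between tin_a and stand below 0.2 N and contact force between tin_a and table below 0.2 N and contact force between tin_a and mug below 0.2 N and contact force between tin_a and bottle below 0.2 N and contact force between each of tin_b, tin_c and table below 2.8 N and height (world z) of each of tin_b_center, tin_c_center below 0.045 m and angle between each of tin_b_center, tin_c_center's own z axis and vertical below 0.1 rad and distance of each of tin_b_center, tin_c_center from where it was at the start of the episode below 0.06 m and linear speed of each of tin_b, tin_c below 0.03 m/s and contact force between each of tin_b, tin_c and the fingers below 0.2 N) or (height (world z) of tin_b_center above 0.12 m and angle between tin_b_center's own z axis and vertical below 0.25 rad and contact force between tin_b and the fingers above 2 N and linear speed of tin_b below 0.05 m/s and contact force between tin_b and tin_a below 0.2 N and contact force between tin_b and tin_c below 0.2 N and contact force between tin_b and pot_a below 0.2 N and contact force between tin_b and pot_b below 0.2 N and contact force between tin_b and stand below 0.2 N and contact force between tin_b and table below 0.2 N and contact force between tin_b and mug below 0.2 N and contact force between tin_b and bottle below 0.2 N and contact force between each of tin_a, tin_c and table below 2.8 N and height (world z) of each of tin_a_center, tin_c_center below 0.045 m and angle between each of tin_a_center, tin_c_center's own z axis and vertical below 0.1 rad and distance of each of tin_a_center, tin_c_center from where it was at the start of the episode below 0.06 m and linear speed of each of tin_a, tin_c below 0.03 m/s and contact force between each of tin_a, tin_c and the fingers below 0.2 N) or (height (world z) of tin_c_center above 0.12 m and angle between tin_c_center's own z axis and vertical below 0.25 rad and contact force between tin_c and the fingers above 2 N and linear speed of tin_c below 0.05 m/s and contact force between tin_c and tin_a below 0.2 N and contact force between tin_c and tin_b below 0.2 N and contact force between tin_c and pot_a below 0.2 N and contact force between tin_c and pot_b below 0.2 N and contact force between tin_c and stand below 0.2 N and contact force between tin_c and table below 0.2 N and contact force between tin_c and mug below 0.2 N and contact force between tin_c and bottle below 0.2 N and contact force between each of tin_a, tin_b and table below 2.8 N and height (world z) of each of tin_a_center, tin_b_center below 0.045 m and angle between each of tin_a_center, tin_b_center's own z axis and vertical below 0.1 rad and distance of each of tin_a_center, tin_b_center from where it was at the start of the episode below 0.06 m and linear speed of each of tin_a, tin_b below 0.03 m/s and contact force between each of tin_a, tin_b and the fingers below 0.2 N))); the arm keeps its last pose, push and grip.
It fails at once if a tin is lifted before both pots are seated (not (angle between each of pot_a_center, pot_b_center's own z axis and vertical below 0.12 rad and ((horizontal distance between pot_a_center and stand_hole0 below 0.006 m and z of pot_a_center in the frame of stand_hole0 below 0.019 m) or (horizontal distance between pot_a_center and stand_hole1 below 0.006 m and z of pot_a_center in the frame of stand_hole1 below 0.019 m)) and ((horizontal distance between pot_b_center and stand_hole0 below 0.006 m and z of pot_b_center in the frame of stand_hole0 below 0.019 m) or (horizontal distance between pot_b_center and stand_hole1 below 0.006 m and z of pot_b_center in the frame of stand_hole1 below 0.019 m))) and height (world z) of any of tin_a_center, tin_b_center, tin_c_center above 0.055 m).
It fails at once if a tin is tipped by more than about 30 degrees (angle between any of tin_a_center, tin_b_center, tin_c_center's own z axis and vertical above 0.5 rad).
It fails at once if a tin is dropped (falls 2 cm or more) ((linear speed of tin_a above 0.6 m/s and contact force between tin_a and the fingers below 0.1 N) or (linear speed of tin_b above 0.6 m/s and contact force between tin_b and the fingers below 0.1 N) or (linear speed of tin_c above 0.6 m/s and contact force between tin_c and the fingers below 0.1 N)).
It fails at once if the mug or bottle is pushed by more than 25 mm or tipped (distance of any of mug, bottle from where it was at the start of the episode above 0.025 m or angle between any of mug, bottle's own z axis and vertical above 0.3 rad).
It also fails if it takes over 72 s, if anything falls off the work surface, if the arm or the gripper's body presses on something with over 40 N, if the wrist force passes 120 N, or if a joint passes its speed limit or range.

## Working session

There is one attempt and no reset: what is moved stays moved. The work goes in short steps, Python scripts to look and compute and a tool call to move; the robot and the scene stay as the last step left them, time stands still between calls to the robot, and variables do not carry over. Pictures are saved under pics/ and viewed, and the job is handed in when it is done.

Besides the shell and the picture viewer there is one more tool, called after ">>>" as name(argument=value, ...) on one line, values as JSON. step_arm: Moves the arm, as the interface text tells. Its arguments: {"type":"object","properties":{"deltas":{"type":"array","items":{"type":"object","properties":{"tx":{"type":"number"},"ty":{"type":"number"},"tz":{"type":"number"},"turn":{"type":"number"}}}},"grip":{"type":"number"}},"required":["deltas"]}

```bash
ls; mkdir -p pics; cat > h.py <<'E'
import numpy as np, cv2
from rig import *
from scipy.spatial.transform import Rotation as R
def cal(n):
    c=calibration(n); a=c['attitude']; return c
def rot(q): return R.from_quat([q[1],q[2],q[3],q[0]]).as_matrix()
def px2w(c,u,v,d):
    p=np.array([(u-c['cx'])/c['fx']*d,(v-c['cy'])/c['fy']*d,d]); return rot(c['attitude'])@p+np.array(c['xyz'])
def cloud(c,dep):
    v,u=np.mgrid[0:400,0:640]; p=np.stack([(u-c['cx'])/c['fx']*dep,(v-c['cy'])/c['fy']*dep,dep],-1)
    return p@rot(c['attitude']).T+np.array(c['xyz'])
def save(n,im): cv2.imwrite('pics/'+n,im[:,:,::-1])
E
python3 - <<'E'
from h import *
for n in ('scene','top'):
    c=calibration(n); print(n,c)
    im,d=snapshot(n); save(n+'0.png',im); np.savez(n+'0.npz',im=im,d=d)
print(sense())
E
```

```text
pics
scene {'fx': 475.4968535174433, 'fy': 475.4968535174433, 'cx': 313.7335078577222, 'cy': 204.36251308002474, 'xyz': array([1.20718056, 0.50540923, 1.12233546]), 'attitude': array([-0.14272461,  0.42540801,  0.84544143, -0.28963165])}
top {'fx': 512.7886006338597, 'fy': 512.7886006338597, 'cx': 320.34164144532843, 'cy': 202.82433608742235, 'xyz': array([0.22495552, 0.02558251, 1.70743879]), 'attitude': array([ 0.06017075, -0.6947832 ,  0.71375247, -0.06490918])}
{'time_s': 0.1, 'joint_positions': array([-1.18957411e+00,  1.24431276e-01,  1.65151201e+00, -7.42535444e-05,
        1.36747919e+00, -8.25987635e-02]), 'qvel': array([-1.47948441e-03,  1.18985584e-04, -3.27637319e-03,  7.73272141e-05,
        6.69998169e-04, -2.30157625e-04]), 'effort': array([ 1.28045380e-03, -4.18880939e+01, -3.61095893e+01,  7.78100523e-02,
        4.62188444e-02, -6.51807568e-05]), 'tcp_pos': array([ 0.29053378, -0.58082178,  0.21353057]), 'tcp_rot': array([-5.14257651e-04,  8.50699981e-01, -5.25650744e-01, -7.57573283e-04]), 'contact_force': array([ 0.41297316, -0.39999004, -0.38869139]), 'torque': array([-0.01425232,  0.05519594,  0.02286117]), 'opening': 0.09517815044422462}
```

View pics/scene0.png

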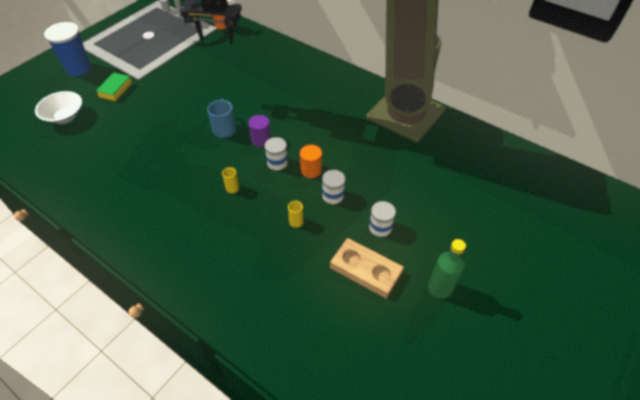

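View pics/top0.png

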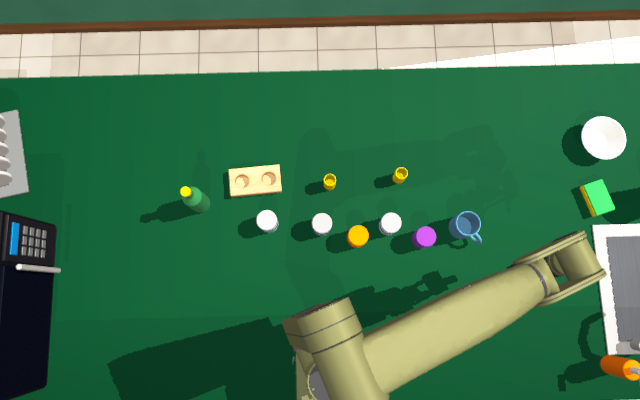

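Top view: white tins at (267,221), (322,224) and (391,224). The orange (358,236) and purple (425,237) cylinders are look-alikes. The pots are at (330,182) and (401,174), the stand at (255,180), the mug at (466,226) and the bottle at (195,198). Next I measure them by depth.

```bash
python3 - <<'E'
from h import *
import cv2
z=np.load('top0.npz');im,d=z['im'],z['d'];c=calibration('top')
cv2.imwrite('pics/crop0.png',cv2.resize(im[140:270,170:500,::-1],None,fx=2.4,fy=2.4,interpolation=cv2.INTER_CUBIC))
for n in ('top','scene'):
    z=np.load(n+'0.npz');im,d=z['im'],z['d'];c=calibration(n);P=cloud(c,d)
    ok=(d>0)&(P[...,0]>.3)&(P[...,0]<.75)&(abs(P[...,1])<.55)
    tb=P[ok&(abs(P[...,2])<.012)]; print(n,'table z',np.median(tb[:,2]))
    m=(ok&(P[...,2]>.02)).astype(np.uint8)
    k,l,s,cc=cv2.connectedComponentsWithStats(m)
    for i in range(1,k):
        if s[i,4]<40: continue
        Q=P[l==i]; zt=np.percentile(Q[:,2],95)
        T=Q[Q[:,2]>zt-.008]; r=cv2.minAreaRect((T[:,:2]*1000).astype(np.float32))
        print(cc[i].round(),s[i,4],'ztop',zt.round(4),'topcen',T[:,:2].mean(0).round(4),'rect',np.round(r[0],1),np.round(r[1],1),round(r[2],1), im[l==i].mean(0).round())
E
```

```text
top table z 0.0008815654511001858
[255. 180.] 1083 ztop 0.0368 topcen [0.6104 0.2287] rect [610.  227.3] [ 91.8 170. ] 4.1 [253. 242. 180.]
[400. 174.] 124 ztop 0.0759 topcen [ 0.6141 -0.2575] rect [ 611.  -256.9] [37.  37.8] 69.6 [182. 163.  14.]
[329. 180.] 97 ztop 0.0743 topcen [ 0.5964 -0.0223] rect [595.8 -21.5] [36.  35.6] 88.4 [192. 172.  11.]
[195. 198.] 520 ztop 0.2122 topcen [0.5402 0.4125] rect [540.6 412.5] [26.5 27.7] 25.3 [ 92. 155.  67.]
[267. 220.] 367 ztop 0.0868 topcen [0.4666 0.1848] rect [466.1 184.5] [60.9 62.2] 89.1 [236. 237. 236.]
[467. 226.] 483 ztop 0.0979 topcen [ 0.4366 -0.4555] rect [ 436.8 -455.2] [79.1 78.3] 82.8 [ 74. 116. 142.]
[322. 223.] 353 ztop 0.0873 topcen [0.4524 0.0072] rect [451.6   8.7] [60.8 62. ] 88.6 [233. 233. 229.]
[390. 223.] 373 ztop 0.0868 topcen [ 0.4482 -0.2142] rect [ 447.8 -213.3] [61.7 62.4] 18.0 [231. 232. 229.]
[358. 235.] 356 ztop 0.0881 topcen [ 0.4104 -0.108 ] rect [ 410.9 -107.3] [60.6 59.7] 43.4 [250. 194.   2.]
[424. 236.] 392 ztop 0.0867 topcen [ 0.4008 -0.3219] rect [ 400.9 -322. ] [61.7 61.6] 88.7 [190.  88. 218.]
[55
[... 498 characters left out ...]
.4136 -0.1064] rect [ 412.5 -107.2] [67.8 60.6] 36.3 [198. 106.  22.]
[230. 178.] 257 ztop 0.0716 topcen [ 0.6141 -0.2557] rect [ 614.4 -256.4] [38.8 39.7] 86.2 [149. 131.  24.]
[333. 184.] 569 ztop 0.0822 topcen [0.4561 0.009 ] rect [455.9   8. ] [64.5 64.9] 66.9 [143. 146. 140.]
[295. 212.] 275 ztop 0.0717 topcen [ 0.5969 -0.0215] rect [596.8 -21.4] [39.  38.7] 78.3 [156. 136.  26.]
[382. 217.] 632 ztop 0.0822 topcen [0.4706 0.1859] rect [469.6 185.9] [61.9 63. ] 52.1 [158. 160. 153.]
[366. 266.] 1627 ztop 0.0325 topcen [0.6138 0.2298] rect [611.5 227.4] [ 94.  170.9] 4.4 [223. 181. 119.]
[448. 270.] 1229 ztop 0.2093 topcen [0.544 0.414] rect [542.8 413.5] [28.3 27. ] 22.1 [ 65. 109.  51.]
```

```bash
python3 - <<'E'
from h import *
for n in ('top','scene'):
    c=calibration(n); im,d=snapshot(n)
    for q in ('stand_hole0','pot_a_center','tin_a_center','stand'):
        for r in place_of(q,n):
            if r['p']<.2: continue
            h={'stand_hole0':.03,'pot_a_center':.036,'tin_a_center':.04,'stand':0}[q]
            u,v=r['point']; ray=rot(c['attitude'])@np.array([(u-c['cx'])/c['fx'],(v-c['cy'])/c['fy'],1]); o=np.array(c['xyz'])
            print(n,q,round(r['p'],2),np.round([u,v],1),(o+ray*(h-o[2])/ray[2])[:2].round(4))
E
```

```text
top stand_hole0 0.79 [269.  177.4] [0.6161 0.1798]
top stand_hole0 0.57 [241.3 182.4] [0.6014 0.2726]
top pot_a_center 0.7 [328.3 180.9] [ 0.5976 -0.0184]
top tin_a_center 0.96 [386.5 221. ] [ 0.4569 -0.2053]
top tin_a_center 0.91 [421.9 240.6] [ 0.3893 -0.3176]
top tin_a_center 0.63 [358.1 233.4] [ 0.4184 -0.1104]
top stand 0.72 [256.  179.9] [0.6156 0.2269]
scene stand_hole0 0.9 [349.7 256.9] [0.6192 0.1804]
scene pot_a_center 0.65 [294.7 214.1] [ 0.5979 -0.0227]
scene tin_a_center 0.92 [310.9 160.3] [ 0.4071 -0.1083]
scene tin_a_center 0.9 [272.8 152.8] [ 0.4525 -0.2238]
scene tin_a_center 0.9 [260.1 130.1] [ 0.3982 -0.3229]
scene tin_a_center 0.61 [330.4 183. ] [ 0.4462 -0.0063]
scene stand 0.67 [364.8 272.9] [0.6204 0.232 ]
```

View pics/crop0.png

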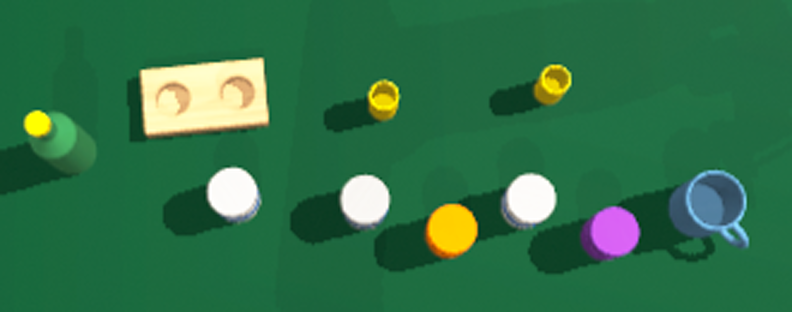

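The crop confirms three white, blue-banded tins next to the orange and purple decoys. Estimated positions:
- Tins: (.468,.185), (.454,.008), (.449,-.213)
- Pots: (.596,-.021), (.6125,-.2565)
- Pockets: about (.614,.182) and (.608,.272)

First I align tool x with world x.

>>> step_arm(deltas=[{"turn":-0.12},{"turn":-0.12},{"turn":-0.12},{"turn":-0.12},{"turn":-0.12},{"turn":-0.12},{"turn":-0.12},{"turn":-0.12}], grip=-1)

```text
$.deltas[0]: bad value
```

>>> step_arm(deltas=[{"turn":-0.12},{"turn":-0.026},{"tx":4,"ty":-4},{"tx":4,"ty":-4},{"tx":4,"ty":-4},{"tx":4,"ty":-4},{"tx":4,"ty":-4},{"tx":4,"ty":-4}])

```text
$.deltas[0]: bad value
```

>>> step_arm(deltas=[{"tx":0,"ty":0,"tz":0,"turn":-0.12},{"tx":0,"ty":0,"tz":0,"turn":-0.12},{"tx":0,"ty":0,"tz":0,"turn":-0.12},{"tx":0,"ty":0,"tz":0,"turn":-0.12},{"tx":0,"ty":0,"tz":0,"turn":-0.12},{"tx":0,"ty":0,"tz":0,"turn":-0.12},{"tx":0,"ty":0,"tz":0,"turn":-0.12},{"tx":0,"ty":0,"tz":0,"turn":-0.12}], grip=-1)

```text
time_s: 1.27
tcp_pos: [0.2907, -0.5814, 0.2147]
tcp_rot: [0.0, 0.998, -0.07, 0.0]
contact_force: [-0.3, -0.1, 0.6]
opening: 0.0951
```

>>> step_arm(deltas=[{"tx":0,"ty":0,"tz":0,"turn":-0.12},{"tx":0,"ty":0,"tz":0,"turn":-0.023},{"tx":2.7,"ty":-2.7,"tz":0,"turn":0},{"tx":2.7,"ty":-2.7,"tz":0,"turn":0},{"tx":2.7,"ty":-2.7,"tz":0,"turn":0},{"tx":2.7,"ty":-2.7,"tz":0,"turn":0},{"tx":2.7,"ty":-2.7,"tz":0,"turn":0},{"tx":2.7,"ty":-2.7,"tz":0,"turn":0}])

```text
time_s: 1.93
tcp_pos: [0.4545, -0.4186, 0.2149]
tcp_rot: [0.0, 1.0, -0.003, 0.0]
contact_force: [-0.3, -0.6, 0.5]
opening: 0.095
```

>>> step_arm(deltas=[{"tx":2.7,"ty":-2.7,"tz":0,"turn":0},{"tx":2.7,"ty":-2.7,"tz":0,"turn":0},{"tx":2.7,"ty":-2.7,"tz":0,"turn":0},{"tx":2.7,"ty":-2.7,"tz":0,"turn":0},{"tx":2.5,"ty":-2.7,"tz":0,"turn":0},{"tx":2.5,"ty":-2.7,"tz":0,"turn":0},{"tx":0,"ty":0,"tz":0,"turn":0},{"tx":0,"ty":0,"tz":0,"turn":0}])

```text
time_s: 2.6
tcp_pos: [0.6129, -0.2571, 0.2145]
tcp_rot: [0.0, 1.0, -0.001, -0.0]
contact_force: [-0.7, -0.6, -0.1]
opening: 0.0951
```

```bash
python3 - <<'E'
from h import *
print(sense()['tcp_pos'],sense()['tcp_rot'],sense()['joint_positions']); c=calibration('wrist'); im,d=snapshot('wrist'); save('w1.png',im); print(c)
P=cloud(c,d); np.savez('w1.npz',im=im,d=d,P=P)
m=((d>0)&(P[...,2]>.02)&(P[...,2]<.1)).astype(np.uint8)
k,l,s,cc=cv2.connectedComponentsWithStats(m)
for i in range(1,k):
    if s[i,4]<200: continue
    Q=P[l==i]; zt=np.percentile(Q[:,2],95); T=Q[Q[:,2]>zt-.008]; r=cv2.minAreaRect((T[:,:2]*1000).astype(np.float32))
    print(cc[i].round(),s[i,4],zt.round(4),np.round(r[0],1),np.round(r[1],1),im[l==i].mean(0).round())
E
```

```text
[ 0.61293887 -0.25713887  0.21447544] [ 8.74857165e-05  9.99999209e-01 -1.23700433e-03 -2.09446325e-04] [-4.77791466e-01  1.55797550e-01  1.61520162e+00 -3.54694792e-04
  1.37088545e+00 -4.75246970e-01]
{'fx': 280.2889916514225, 'fy': 280.2889916514225, 'cx': 322.78512046515357, 'cy': 198.18166913380117, 'xyz': array([ 0.61407288, -0.17903992,  0.38545964]), 'attitude': array([ 1.39911809e-01,  9.90162806e-01, -1.49671849e-03, -2.52462049e-04])}
[126.  46.] 5627 0.0822 [ 409.9 -108.1] [65.  64.4] [250. 198.  88.]
[178. 149.] 3838 0.0823 [ 447.8 -214.6] [64.2 64.7] [231. 231. 233.]
[320. 186.] 757 0.0736 [ 611.2 -257.7] [39.5 38. ] [226. 206.  85.]
[156. 229.] 2652 0.0821 [ 401. -310.] [39.1 64.9] [170.  87. 193.]
[224. 318.] 352 0.0814 [ 473.3 -444.5] [ 2.  13.6] [ 79. 111. 135.]
```

The wrist view puts the pot at (.612,-.257), right under the TCP. Descend and grasp.

>>> step_arm(deltas=[{"tx":-0.1,"ty":0,"tz":3.5,"turn":0},{"tx":0,"ty":0,"tz":3.5,"turn":0},{"tx":0,"ty":0,"tz":3.5,"turn":0},{"tx":0,"ty":0,"tz":3,"turn":0},{"tx":0,"ty":0,"tz":2.5,"turn":0},{"tx":0,"ty":0,"tz":2.3,"turn":0},{"tx":0,"ty":0,"tz":0,"turn":0}])

```text
time_s: 3.23
tcp_pos: [0.606, -0.2583, 0.0255]
tcp_rot: [-0.002, 1.0, -0.004, -0.005]
contact_force: [-1.3, 0.5, -1.2]
opening: 0.0953
```

>>> step_arm(deltas=[{"tx":0,"ty":0,"tz":0,"turn":0},{"tx":0,"ty":0,"tz":0,"turn":0},{"tx":0,"ty":0,"tz":0,"turn":0},{"tx":0,"ty":0,"tz":0,"turn":0},{"tx":0,"ty":0,"tz":0,"turn":0},{"tx":0,"ty":0,"tz":0,"turn":0}], grip=1)

```text
time_s: 3.73
tcp_pos: [0.6117, -0.2589, 0.0329]
tcp_rot: [0.0, 1.0, -0.002, 0.001]
contact_force: [-0.0, -0.7, 0.5]
opening: 0.0603
```

>>> step_arm(deltas=[{"tx":0,"ty":0,"tz":0,"turn":0},{"tx":0,"ty":0,"tz":0,"turn":0},{"tx":0,"ty":0,"tz":0,"turn":0},{"tx":0,"ty":0,"tz":0,"turn":0},{"tx":0,"ty":0,"tz":0,"turn":0},{"tx":0,"ty":0,"tz":0,"turn":0}], grip=1)

```text
time_s: 4.23
tcp_pos: [0.6111, -0.2585, 0.0317]
tcp_rot: [-0.0, 1.0, -0.002, -0.0]
contact_force: [0.0, 0.0, 0.7]
opening: 0.04
```

>>> step_arm(deltas=[{"tx":0,"ty":0,"tz":-1,"turn":0},{"tx":0,"ty":0,"tz":-3,"turn":0},{"tx":0,"ty":0,"tz":-3.5,"turn":0},{"tx":0,"ty":0,"tz":-3.5,"turn":0},{"tx":0,"ty":-2,"tz":-2,"turn":0},{"tx":0,"ty":-4,"tz":0,"turn":0},{"tx":0,"ty":-4,"tz":0,"turn":0},{"tx":0,"ty":-4,"tz":0,"turn":0}])

```text
time_s: 4.9
tcp_pos: [0.6117, -0.1177, 0.1633]
tcp_rot: [0.0, 1.0, -0.003, 0.001]
contact_force: [0.3, -0.2, -1.1]
opening: 0.04
```

>>> step_arm(deltas=[{"tx":0,"ty":-4,"tz":0,"turn":0},{"tx":0,"ty":-4,"tz":0,"turn":0},{"tx":0,"ty":-4,"tz":0,"turn":0},{"tx":0,"ty":-4,"tz":0,"turn":0},{"tx":0,"ty":-4,"tz":0,"turn":0},{"tx":0,"ty":-3,"tz":0,"turn":0},{"tx":0,"ty":0,"tz":0,"turn":0},{"tx":0,"ty":0,"tz":0,"turn":0}])

```text
time_s: 5.57
tcp_pos: [0.6123, 0.1129, 0.1621]
tcp_rot: [0.0, 1.0, -0.0, 0.0]
contact_force: [-0.2, 0.3, -0.1]
opening: 0.0404
```

```bash
cat > look.py <<'E'
from h import *
import sys
def look(name,zlo=.02,zhi=.1):
    s=sense(); print(s['tcp_pos'].round(4),s['opening'],s['contact_force'].round(2)); c=calibration('wrist'); im,d=snapshot('wrist'); save(name+'.png',im)
    P=cloud(c,d); np.savez(name+'.npz',im=im,d=d,P=P)
    m=((d>0)&(P[...,2]>zlo)&(P[...,2]<zhi)).astype(np.uint8)
    k,l,st,cc=cv2.connectedComponentsWithStats(m)
    for i in range(1,k):
        if st[i,4]<200: continue
        Q=P[l==i]; zt=np.percentile(Q[:,2],95); T=Q[Q[:,2]>zt-.006]; r=cv2.minAreaRect((T[:,:2]*1000).astype(np.float32))
        print(cc[i].round(),st[i,4],zt.round(4),np.round(r[0],1),np.round(r[1],1),round(r[2],1),im[l==i].mean(0).round())
    for q,h in (('stand_hole0',.03),('stand',0)):
        for r in place_of(q,'wrist'):
            if r['p']<.2: continue
            u,v=r['point']; ray=rot(c['attitude'])@np.array([(u-c['cx'])/c['fx'],(v-c['cy'])/c['fy'],1]); o=np.array(c['xyz'])
            print(q,round(r['p'],2),np.round([u,v],1),(o+ray*(h-o[2])/ray[2])[:2].round(4))
    return im,d,P,c
E
python3 -c "
from look import *
look('w2')"
```

```text
[0.6123 0.1129 0.1621] 0.040420753571496756 [-0.21  0.29 -0.08]
[320.  82.] 11374 0.0322 [610.9 220.9] [ 90.3 157.9] 4.1 [238. 211. 161.]
[166. 123.] 5908 0.0822 [467.1 184.9] [63.4 65.4] 89.5 [218. 216. 214.]
[174. 261.] 444 0.0787 [446.8  38.2] [22.2  2.7] 8.8 [112. 115. 121.]
[158. 313.] 705 0.0821 [435.7  -7.7] [32.9 32.5] 89.4 [236. 224. 216.]
[306. 314.] 897 0.0734 [594.9 -19.9] [39.  36.1] 0.1 [194. 171.  65.]
stand_hole0 0.77 [322.9 126.6] [0.6135 0.1816]
stand_hole0 0.63 [318.8  28.5] [0.6097 0.2727]
stand 0.81 [319.7  82. ] [0.61   0.2284]
```

View pics/w2.png

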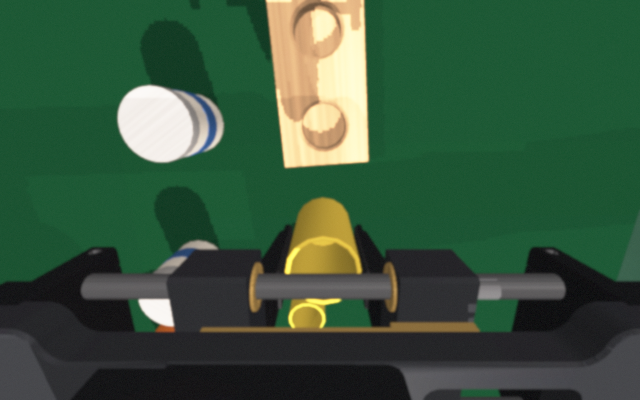

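```bash
cat > hole.py <<'E'
from h import *
def holes(name,c,pot=False):
    z=np.load(name+'.npz');im,d,P=z['im'],z['d'],z['P']
    v,u=np.mgrid[0:400,0:640]; ray=np.stack([(u-c['cx'])/c['fx'],(v-c['cy'])/c['fy'],np.ones_like(u,float)],-1)@rot(c['attitude']).T; o=np.array(c['xyz'])
    top=(abs(P[...,2]-.0315)<.003)&(d>0)
    W=o+ray*((.0315-o[2])/ray[...,2])[...,None]
    k,l,st,cc=cv2.connectedComponentsWithStats(top.astype(np.uint8)); i=1+np.argmax(st[1:,4])
    cs,hi=cv2.findContours((l==i).astype(np.uint8),cv2.RETR_CCOMP,cv2.CHAIN_APPROX_NONE)
    for c_,h in zip(cs,hi[0]):
        a=cv2.contourArea(c_)
        if h[3]<0 or a<200: continue
        p=W[c_[:,0,1],c_[:,0,0]][:,:2]; (x,y),(aa,b),th=cv2.fitEllipse((p*1000).astype(np.float32)); print('hole',round(x,1),round(y,1),'axes',round(aa,1),round(b,1))
    if pot:
        yl=(im[...,0]>100)&(im[...,2]<im[...,0]*.6)&(P[...,2]>pot-.007)&(P[...,2]<pot+.01)&(d>0)
        T=P[yl]; print('pot rim',len(T),np.median(T[:,2]),T[:,:2].min(0),T[:,:2].max(0),cv2.minAreaRect((T[:,:2]*1000).astype(np.float32)))
E
python3 -c "
from hole import *
c=calibration('wrist'); print(c['xyz']); holes('w2',c,.202)
im=np.load('w2.npz');print(im['P'][300,322],im['P'][245,322],im['P'][215,322])"
```

```text
[0.61382065 0.18845518 0.33280811]
hole 614.2 179.8 axes 48.2 48.6
pot rim 1067 0.20276517719678097 [0.59283041 0.09393822] [0.63325854 0.13416931] ((612.095947265625, 114.73841094970703), (39.298580169677734, 36.94058609008789), 55.693973541259766)
[0.61270317 0.09599807 0.20265427] [0.61256037 0.09554907 0.1337375 ] [0.61272252 0.13365535 0.17149607]
```

>>> step_arm(deltas=[{"tx":0,"ty":-3.9,"tz":0,"turn":0},{"tx":-0.2,"ty":-3.9,"tz":0,"turn":0},{"tx":-0.2,"ty":-2,"tz":0,"turn":0},{"tx":0,"ty":0,"tz":0,"turn":0},{"tx":0,"ty":0,"tz":0,"turn":0},{"tx":0,"ty":0,"tz":0,"turn":0}])

```text
time_s: 6.22
tcp_pos: [0.6092, 0.2078, 0.1616]
tcp_rot: [0.0, 1.0, -0.003, -0.0]
contact_force: [0.1, 0.1, -0.8]
opening: 0.0401
```

```bash
python3 -c "
from look import *
look('w3')
from hole import *
c=calibration('wrist'); holes('w3',c,.202)"
```

```text
[0.6092 0.2078 0.1616] 0.04006494322041388 [ 0.08  0.15 -0.81]
[249.   6.] 617 0.0551 [539.9 382.6] [ 3.7 26.3] 89.2 [ 63. 123.  77.]
[322. 153.] 8476 0.0322 [610.1 231.1] [ 90.2 162.1] 4.1 [251. 235. 185.]
[184. 219.] 4733 0.0821 [466.8 185.5] [65.4 62.8] 26.6 [209. 206. 205.]
stand_hole0 0.76 [318.3 130.1] [0.6058 0.273 ]
stand_hole0 0.56 [323.4 209.9] [0.6106 0.1847]
stand 0.83 [324.7 170.3] [0.6125 0.2247]
hole 607.3 272.2 axes 48.4 48.9
pot rim 1031 0.2022690735156043 [0.58973157 0.18888185] [0.63007767 0.2291509 ] ((608.890869140625, 209.67498779296875), (39.62874984741211, 36.925418853759766), 56.66040802001953)
```

View pics/w3.png

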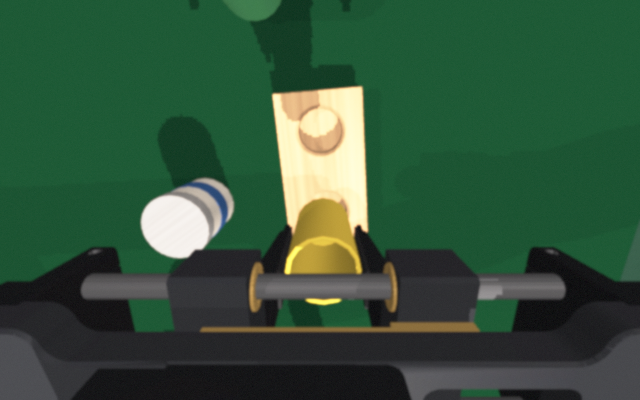

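>>> step_arm(deltas=[{"tx":-0.1,"ty":-3.4,"tz":0,"turn":0},{"tx":0,"ty":-2.9,"tz":1,"turn":0},{"tx":0,"ty":0,"tz":3,"turn":0},{"tx":0,"ty":0,"tz":3,"turn":0},{"tx":0,"ty":0,"tz":2,"turn":0},{"tx":0,"ty":0,"tz":0,"turn":0},{"tx":0,"ty":0,"tz":0,"turn":0},{"tx":0,"ty":0,"tz":0,"turn":0}])

```text
time_s: 7.03
tcp_pos: [0.6094, 0.2721, 0.0734]
tcp_rot: [-0.0, 1.0, -0.003, 0.001]
contact_force: [0.5, -0.6, 0.3]
opening: 0.0403
```

>>> step_arm(deltas=[{"tx":-0.15,"ty":0.1,"tz":0,"turn":0},{"tx":0,"ty":0,"tz":0.5,"turn":0},{"tx":0,"ty":0,"tz":0.3,"turn":0},{"tx":0,"ty":0,"tz":0,"turn":0},{"tx":0,"ty":0,"tz":0,"turn":0}])

```text
time_s: 7.45
tcp_pos: [0.6065, 0.2713, 0.0636]
tcp_rot: [0.0, 1.0, -0.002, -0.0]
contact_force: [-0.3, -0.1, -0.2]
opening: 0.0402
```

>>> step_arm(deltas=[{"tx":0,"ty":0,"tz":0.4,"turn":0},{"tx":0,"ty":0,"tz":0.4,"turn":0},{"tx":0,"ty":0,"tz":0.4,"turn":0},{"tx":0,"ty":0,"tz":0.3,"turn":0},{"tx":0,"ty":0,"tz":0,"turn":0}])

```text
time_s: 7.87
tcp_pos: [0.6059, 0.2712, 0.0473]
tcp_rot: [0.0, 1.0, -0.002, -0.001]
contact_force: [0.3, -0.4, -1.6]
opening: 0.0401
```

>>> step_arm(deltas=[{"tx":0.1,"ty":0,"tz":0.3,"turn":0},{"tx":0,"ty":0,"tz":0.3,"turn":0},{"tx":0,"ty":0,"tz":0.15,"turn":0},{"tx":0,"ty":0,"tz":0,"turn":0},{"tx":0,"ty":0,"tz":0,"turn":0}])

```text
time_s: 8.28
tcp_pos: [0.6076, 0.2714, 0.041]
tcp_rot: [0.0, 1.0, -0.002, -0.0]
contact_force: [0.4, -0.2, -1.2]
opening: 0.0398
```

>>> step_arm(deltas=[{"tx":0,"ty":0,"tz":0.1,"turn":0},{"tx":0,"ty":0,"tz":0,"turn":0},{"tx":0,"ty":0,"tz":0,"turn":0}])

```text
time_s: 8.53
tcp_pos: [0.6077, 0.2714, 0.0402]
tcp_rot: [-0.0, 1.0, -0.002, 0.0]
contact_force: [-0.5, -0.3, -1.6]
opening: 0.0399
```

>>> step_arm(deltas=[{"tx":0,"ty":0,"tz":0,"turn":0},{"tx":0,"ty":0,"tz":0,"turn":0},{"tx":0,"ty":0,"tz":0,"turn":0},{"tx":0,"ty":0,"tz":0,"turn":0},{"tx":0,"ty":0,"tz":0,"turn":0},{"tx":0,"ty":0,"tz":0,"turn":0},{"tx":0,"ty":0,"tz":0,"turn":0},{"tx":0,"ty":0,"tz":0,"turn":0}], grip=-1)

```text
time_s: 9.2
tcp_pos: [0.6077, 0.2714, 0.0402]
tcp_rot: [0.0, 1.0, -0.002, 0.0]
contact_force: [0.4, -0.3, 0.6]
opening: 0.0882
```

>>> step_arm(deltas=[{"tx":0,"ty":0,"tz":-2,"turn":0},{"tx":0,"ty":0,"tz":-3.5,"turn":0},{"tx":0,"ty":0,"tz":-3.5,"turn":0},{"tx":0,"ty":2,"tz":-3,"turn":0},{"tx":0,"ty":4,"tz":0,"turn":0},{"tx":0,"ty":4,"tz":0,"turn":0},{"tx":0,"ty":0,"tz":0,"turn":0},{"tx":0,"ty":0,"tz":0,"turn":0}])

```text
time_s: 9.87
tcp_pos: [0.6074, 0.1697, 0.1604]
tcp_rot: [-0.0, 1.0, -0.004, 0.0]
contact_force: [0.5, 0.6, -0.2]
opening: 0.095
```

```bash
python3 -c "
from look import *
look('w4')
from hole import *
c=calibration('wrist'); holes('w4',c,.058)"
```

```text
[0.6074 0.1697 0.1604] 0.09499931104080554 [ 0.45  0.64 -0.22]
[324. 127.] 11944 0.0666 [608.4 271.8] [39.1 38.7] 87.5 [247. 230. 172.]
[179. 184.] 5123 0.0821 [467.3 184.9] [64.6 64.4] 47.1 [212. 209. 207.]
[221. 320.] 233 0.0646 [482.6  14.4] [1.2 9.6] 6.9 [112. 121. 134.]
[314. 323.] 264 0.0386 [595.9  -5.4] [ 6.6 28. ] 87.7 [169. 141.  53.]
stand_hole0 0.81 [327.4 176.3] [0.6135 0.1858]
stand 0.81 [322.2 137.5] [0.6081 0.2255]
hole 613.1 185.4 axes 48.0 48.8
hole 606.9 276.4 axes 49.0 53.8
pot rim 174 0.059839391008342624 [0.590755   0.25260472] [0.62578974 0.28964414] ((609.0115356445312, 271.2121276855469), (34.559425354003906, 36.844573974609375), 33.6021614074707)
```

View pics/w4.png

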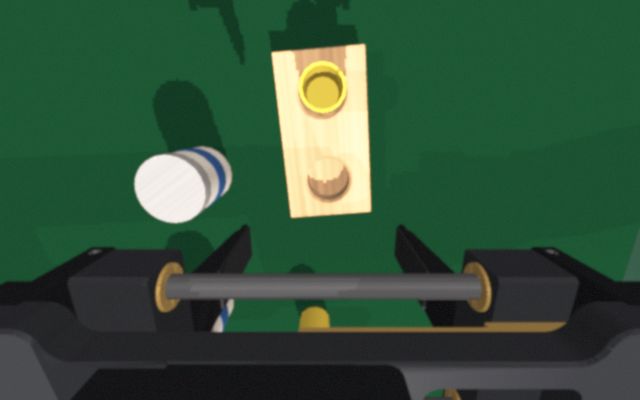

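```bash
python3 -c "
from h import *
z=np.load('w4.npz');P=z['P'];d=z['d']
m=(d>0)&(P[...,2]>.05)&(P[...,2]<.1)&(abs(P[...,0]-.608)<.04)&(abs(P[...,1]-.272)<.04)
T=P[m];print(len(T),np.percentile(T[:,2],[5,50,90,99]))
T=T[T[:,2]>.072];print(len(T),T.min(0),T.max(0),(T.min(0)+T.max(0))/2)
n=(z['im'][...,0]>0)&(d>0)&(abs(P[...,2]-.032)<.002)&(abs(P[...,0]-.61)<.05)&(P[...,1]>.13)&(P[...,1]<.32)
print(cv2.minAreaRect((P[n][:,:2]*1000).astype(np.float32)))
"
```

```text
765 [0.05423446 0.08002255 0.08160013 0.08253778]
533 [0.58901426 0.25222901 0.0721806 ] [0.62772682 0.29147275 0.08308653] [0.60837054 0.27185088 0.07763357]
((610.4505004882812, 227.07235717773438), (90.15726470947266, 170.22732543945312), 4.162649154663086)
```

The first pot is seated: its rim is at about 80 mm after the known +2 mm bias, centred at (.608,.272). The near pocket is at (.6137,.1822). Now the second pot at (.596,-.021).

>>> step_arm(deltas=[{"tx":-0.3,"ty":3.9,"tz":0,"turn":0},{"tx":-0.3,"ty":3.9,"tz":0,"turn":0},{"tx":-0.3,"ty":3.9,"tz":0,"turn":0},{"tx":-0.2,"ty":3.9,"tz":0,"turn":0},{"tx":0,"ty":3.5,"tz":0,"turn":0},{"tx":0,"ty":0,"tz":0,"turn":0},{"tx":0,"ty":0,"tz":0,"turn":0},{"tx":0,"ty":0,"tz":0,"turn":0}])

```text
time_s: 10.68
tcp_pos: [0.5956, -0.0183, 0.1599]
tcp_rot: [-0.0, 1.0, -0.002, -0.0]
contact_force: [-0.6, -0.1, 0.5]
opening: 0.0951
```

```bash
python3 -c "
from h import *
print(sense()['tcp_pos']);c=calibration('wrist');im,d=snapshot('wrist');P=cloud(c,d);save('w5.png',im)
m=(d>0)&(P[...,2]>.068)&(P[...,2]<.1)&(abs(P[...,0]-.596)<.04)&(abs(P[...,1]+.0214)<.04)
T=P[m];print(len(T),T.min(0),T.max(0),(T.min(0)+T.max(0))/2)"
```

```text
[ 0.59563911 -0.01834578  0.15985951]
386 [ 0.57533095 -0.04213098  0.06800941] [ 0.61419754 -0.00259672  0.07490801] [ 0.59476424 -0.02236385  0.07145871]
```

>>> step_arm(deltas=[{"tx":-0.05,"ty":0.35,"tz":2.5,"turn":0},{"tx":0,"ty":0,"tz":3.5,"turn":0},{"tx":0,"ty":0,"tz":3.5,"turn":0},{"tx":0,"ty":0,"tz":2.3,"turn":0},{"tx":0,"ty":0,"tz":1,"turn":0},{"tx":0,"ty":0,"tz":0,"turn":0},{"tx":0,"ty":0,"tz":0,"turn":0},{"tx":0,"ty":0,"tz":0,"turn":0}])

```text
time_s: 11.4
tcp_pos: [0.5969, -0.0226, 0.0345]
tcp_rot: [0.0, 1.0, -0.001, 0.002]
contact_force: [0.3, -0.2, 0.7]
opening: 0.095
```

>>> step_arm(deltas=[{"tx":0,"ty":0,"tz":0,"turn":0},{"tx":0,"ty":0,"tz":0,"turn":0},{"tx":0,"ty":0,"tz":0,"turn":0},{"tx":0,"ty":0,"tz":0,"turn":0},{"tx":0,"ty":0,"tz":0,"turn":0},{"tx":0,"ty":0,"tz":0,"turn":0},{"tx":0,"ty":0,"tz":0,"turn":0},{"tx":0,"ty":0,"tz":0,"turn":0}], grip=1)

```text
time_s: 12.07
tcp_pos: [0.5949, -0.0231, 0.0321]
tcp_rot: [-0.0, 1.0, -0.002, -0.0]
contact_force: [0.2, 0.5, -0.3]
opening: 0.0471
```

>>> step_arm(deltas=[{"tx":0,"ty":0,"tz":0,"turn":0},{"tx":0,"ty":0,"tz":0,"turn":0},{"tx":0,"ty":0,"tz":0,"turn":0}])

```text
time_s: 12.32
tcp_pos: [0.5949, -0.0231, 0.032]
tcp_rot: [0.0, 1.0, -0.002, -0.0]
contact_force: [-0.2, -0.6, -0.1]
opening: 0.0394
```

>>> step_arm(deltas=[{"tx":0,"ty":0,"tz":-1,"turn":0},{"tx":0,"ty":0,"tz":-3,"turn":0},{"tx":0,"ty":0,"tz":-3.5,"turn":0},{"tx":0.3,"ty":-3.5,"tz":-1.5,"turn":0},{"tx":0.3,"ty":-3.9,"tz":0,"turn":0},{"tx":0.3,"ty":-3.9,"tz":0,"turn":0},{"tx":0.3,"ty":-1.1,"tz":0,"turn":0},{"tx":0,"ty":0,"tz":0,"turn":0}])

```text
time_s: 12.98
tcp_pos: [0.6077, 0.1036, 0.1229]
tcp_rot: [-0.0, 1.0, 0.0, 0.0]
contact_force: [0.3, -0.8, -0.6]
opening: 0.0396
```

>>> step_arm(deltas=[{"tx":0,"ty":0,"tz":0,"turn":0},{"tx":0,"ty":0,"tz":0,"turn":0},{"tx":0,"ty":0,"tz":0,"turn":0}])

```text
time_s: 13.23
tcp_pos: [0.6073, 0.0995, 0.1219]
tcp_rot: [0.0, 1.0, -0.003, -0.0]
contact_force: [0.9, -0.0, -1.3]
opening: 0.0398
```

```bash
python3 -c "
from look import *
look('w6')
from hole import *
c=calibration('wrist'); z=sense()['tcp_pos'][2]; holes('w6',c,z+.0405)"
```

```text
[0.6073 0.0995 0.1219] 0.03981153108434346 [ 0.85 -0.05 -1.28]
[326.  77.] 12979 0.0322 [612.  207.3] [ 90.3 130.4] 4.1 [231. 198. 149.]
[322.  11.] 1003 0.0733 [608.2 253.7] [ 3.9 21.5] 89.4 [140. 117.  44.]
[141. 107.] 8914 0.0822 [467.5 184.7] [64.4 64.4] 45.3 [215. 212. 211.]
[167. 264.] 543 0.059 [449.8  37.7] [28.3  4.7] 2.3 [104. 112. 126.]
[151. 315.] 1292 0.0822 [454.1   8. ] [34.5 37.8] 88.4 [247. 243. 239.]
stand_hole0 0.91 [326.8 110.1] [0.6123 0.1838]
stand 0.6 [325.8  63.5] [0.6118 0.2269]
hole 613.9 182.4 axes 48.0 48.5
pot rim 1008 0.16226444279995433 [0.58810218 0.08030414] [0.62813294 0.12049213] ((608.9346923828125, 101.11405944824219), (37.26618194580078, 39.533172607421875), 33.577720642089844)
```

>>> step_arm(deltas=[{"tx":0.3,"ty":-3.5,"tz":0,"turn":0},{"tx":0.2,"ty":-3.5,"tz":0,"turn":0},{"tx":0.1,"ty":-1.2,"tz":1,"turn":0},{"tx":0,"ty":0,"tz":2,"turn":0},{"tx":0,"ty":0,"tz":2,"turn":0},{"tx":0,"ty":0,"tz":0,"turn":0},{"tx":0,"ty":0,"tz":0,"turn":0},{"tx":0,"ty":0,"tz":0,"turn":0}])

```text
time_s: 14.05
tcp_pos: [0.6143, 0.1824, 0.0728]
tcp_rot: [-0.0, 1.0, -0.002, 0.0]
contact_force: [-0.3, 0.9, -0.3]
opening: 0.0397
```

>>> step_arm(deltas=[{"tx":0,"ty":0,"tz":0,"turn":0},{"tx":0,"ty":0,"tz":0,"turn":0},{"tx":0,"ty":0,"tz":0,"turn":0}])

```text
time_s: 14.3
tcp_pos: [0.6147, 0.1828, 0.0736]
tcp_rot: [-0.0, 1.0, -0.002, 0.001]
contact_force: [0.3, -0.4, -1.5]
opening: 0.0398
```

>>> step_arm(deltas=[{"tx":-0.12,"ty":0.13,"tz":0.4,"turn":0},{"tx":0,"ty":0,"tz":0.5,"turn":0},{"tx":0,"ty":0,"tz":0.4,"turn":0},{"tx":0,"ty":0,"tz":0.4,"turn":0},{"tx":0,"ty":0,"tz":0.4,"turn":0},{"tx":0,"ty":0,"tz":0.3,"turn":0},{"tx":0,"ty":0,"tz":0,"turn":0},{"tx":0,"ty":0,"tz":0,"turn":0}])

```text
time_s: 14.97
tcp_pos: [0.6124, 0.1815, 0.0477]
tcp_rot: [0.0, 1.0, -0.002, -0.0]
contact_force: [0.7, 0.0, -0.5]
opening: 0.0394
```

>>> step_arm(deltas=[{"tx":0.08,"ty":0,"tz":0.3,"turn":0},{"tx":0,"ty":0,"tz":0.3,"turn":0},{"tx":0,"ty":0,"tz":0.15,"turn":0},{"tx":0,"ty":0,"tz":0,"turn":0},{"tx":0,"ty":0,"tz":0,"turn":0},{"tx":0,"ty":0,"tz":0,"turn":0}])

```text
time_s: 15.47
tcp_pos: [0.6134, 0.1816, 0.0407]
tcp_rot: [-0.0, 1.0, -0.002, -0.0]
contact_force: [-1.5, -0.4, -0.1]
opening: 0.0397
```

>>> step_arm(deltas=[{"tx":0,"ty":0,"tz":0,"turn":0},{"tx":0,"ty":0,"tz":0,"turn":0},{"tx":0,"ty":0,"tz":0,"turn":0},{"tx":0,"ty":0,"tz":0,"turn":0},{"tx":0,"ty":0,"tz":0,"turn":0},{"tx":0,"ty":0,"tz":0,"turn":0},{"tx":0,"ty":0,"tz":0,"turn":0},{"tx":0,"ty":0,"tz":0,"turn":0}], grip=-1)

```text
time_s: 16.13
tcp_pos: [0.6134, 0.1816, 0.0407]
tcp_rot: [-0.0, 1.0, -0.002, 0.0]
contact_force: [0.3, -0.8, 0.2]
opening: 0.0871
```

>>> step_arm(deltas=[{"tx":0,"ty":0,"tz":-2,"turn":0},{"tx":0,"ty":0,"tz":-3.5,"turn":0},{"tx":0,"ty":0,"tz":-3.5,"turn":0},{"tx":-2,"ty":0,"tz":-3,"turn":0},{"tx":-4,"ty":0,"tz":0,"turn":0},{"tx":-4,"ty":0,"tz":0,"turn":0},{"tx":-4,"ty":0,"tz":0,"turn":0},{"tx":0,"ty":0,"tz":0,"turn":0}])

```text
time_s: 16.8
tcp_pos: [0.4661, 0.1816, 0.158]
tcp_rot: [0.001, 1.0, -0.001, -0.003]
contact_force: [0.9, 0.1, -1.6]
opening: 0.095
```

>>> step_arm(deltas=[{"tx":0,"ty":0,"tz":0,"turn":0},{"tx":0,"ty":0,"tz":0,"turn":0}])

```text
time_s: 16.97
tcp_pos: [0.4741, 0.1823, 0.1614]
tcp_rot: [-0.0, 1.0, -0.002, 0.001]
contact_force: [0.7, -0.7, 0.6]
opening: 0.095
```

```bash
python3 -c "
from look import *
im,d,P,c=look('w7')
for x,y in ((.6072,.272),(.6137,.1822)):
    m=(d>0)&(P[...,2]>.072)&(P[...,2]<.1)&(abs(P[...,0]-x)<.035)&(abs(P[...,1]-y)<.04)
    T=P[m];print(len(T),T.min(0),T.max(0),(T.min(0)+T.max(0))/2,np.percentile(T[:,2],[10,50,90]))
"
```

```text
[0.4741 0.1823 0.1614] 0.09500295668350407 [ 0.71 -0.67  0.61]
[449. 141.] 13966 0.08 [610.9 227.2] [ 40.2 128.7] 3.8 [222. 203. 139.]
[314. 197.] 3963 0.0822 [467.1 185. ] [64.2 64.1] 8.1 [241. 241. 240.]
[304. 315.] 1344 0.0738 [449.3  35.6] [45.6 10.3] 5.8 [124. 128. 136.]
stand 0.92 [437.9 148. ] [0.6107 0.2253]
stand 0.37 [455.5 105.7] [0.6255 0.2724]
stand 0.28 [304.  328.1] [ 0.4477 -0.0277]
864 [0.58775954 0.25239779 0.07200259] [0.62799636 0.29138162 0.08303821] [0.60787795 0.27188971 0.0775204 ] [0.07358472 0.07972873 0.08154065]
703 [0.59370253 0.16269971 0.07208562] [0.63405594 0.20201601 0.08335813] [0.61387924 0.18235786 0.07772187] [0.07347798 0.07923158 0.08151671]
```

View pics/w7.png

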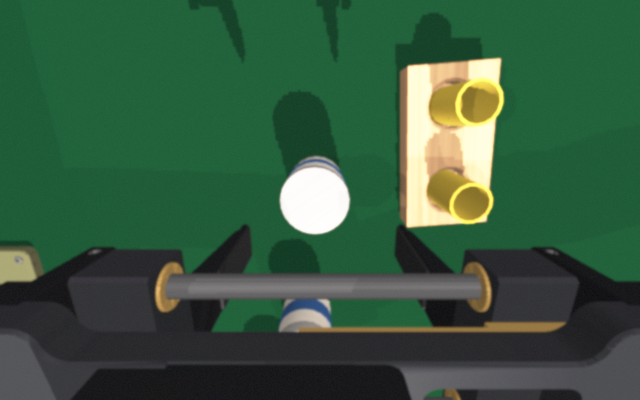

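Both pots are seated: centres (.6079,.2719) and (.6139,.1824), rims level at about 80 mm. Now I heft tin 1 at (.467,.185).

>>> step_arm(deltas=[{"tx":-0.7,"ty":-0.27,"tz":1,"turn":0},{"tx":0,"ty":0,"tz":3.5,"turn":0},{"tx":0,"ty":0,"tz":3.5,"turn":0},{"tx":0,"ty":0,"tz":2.5,"turn":0},{"tx":0,"ty":0,"tz":1.5,"turn":0},{"tx":0,"ty":0,"tz":0.8,"turn":0},{"tx":0,"ty":0,"tz":0,"turn":0},{"tx":0,"ty":0,"tz":0,"turn":0}])

```text
time_s: 17.78
tcp_pos: [0.4667, 0.185, 0.0326]
tcp_rot: [0.0, 1.0, -0.002, -0.0]
contact_force: [1.4, -0.3, 1.0]
opening: 0.0952
```

>>> step_arm(deltas=[{"tx":0,"ty":0,"tz":0,"turn":0},{"tx":0,"ty":0,"tz":0,"turn":0}])

```text
time_s: 17.95
tcp_pos: [0.4678, 0.1853, 0.0343]
tcp_rot: [-0.0, 1.0, -0.002, 0.001]
contact_force: [0.4, -0.3, -0.7]
opening: 0.0949
```

```bash
cat > heft.py <<'E'
from h import *
def heft(n=8):
    F=[];E=[]
    for i in range(n):
        snapshot('wrist'); s=sense(); F.append(s['contact_force']); E.append(s['effort'])
    F=np.array(F);E=np.array(E);print(s['time_s'],s['tcp_pos'].round(4),s['opening'],'F',F.mean(0).round(2),'sd',F.std(0).round(2),'eff',E.mean(0)[1:3].round(3),E.std(0)[1:3].round(3))
E
python3 -c "
from heft import *
heft()"
```

```text
18.35 [0.4665 0.1849 0.0328] 0.09513069434038467 F [0.21 0.05 0.19] sd [0.37 0.45 0.45] eff [-30.117 -30.804] [0.115 0.064]
```

Unladen baseline Fz≈0.19. Grip and lift.

>>> step_arm(deltas=[{"tx":0,"ty":0,"tz":0,"turn":0},{"tx":0,"ty":0,"tz":0,"turn":0},{"tx":0,"ty":0,"tz":0,"turn":0},{"tx":0,"ty":0,"tz":0,"turn":0},{"tx":0,"ty":0,"tz":0,"turn":0},{"tx":0,"ty":0,"tz":0,"turn":0},{"tx":0,"ty":0,"tz":0,"turn":0},{"tx":0,"ty":0,"tz":0,"turn":0}], grip=1)

```text
time_s: 19.02
tcp_pos: [0.4664, 0.1849, 0.0326]
tcp_rot: [0.0, 1.0, -0.002, -0.0]
contact_force: [-0.6, -0.4, -0.6]
opening: 0.0648
```

>>> step_arm(deltas=[{"tx":0,"ty":0,"tz":0,"turn":0},{"tx":0,"ty":0,"tz":-0.5,"turn":0},{"tx":0,"ty":0,"tz":-1,"turn":0},{"tx":0,"ty":0,"tz":-1,"turn":0},{"tx":0,"ty":0,"tz":-0.5,"turn":0},{"tx":0,"ty":0,"tz":0,"turn":0},{"tx":0,"ty":0,"tz":0,"turn":0},{"tx":0,"ty":0,"tz":0,"turn":0}])

```text
time_s: 19.68
tcp_pos: [0.4662, 0.1848, 0.0626]
tcp_rot: [0.0, 1.0, -0.002, -0.0]
contact_force: [-0.4, 0.2, -2.2]
opening: 0.0645
```

```bash
python3 -c "
from heft import *
heft(12)"
```

```text
20.2833 [0.4664 0.1849 0.0626] 0.06465133094718177 F [-0.11 -0.15 -2.11] sd [0.59 0.37 0.55] eff [-30.297 -32.957] [0.113 0.108]
```

About 2.1–2.3 N, so a light one. Set it back down.

>>> step_arm(deltas=[{"tx":0,"ty":0,"tz":1,"turn":0},{"tx":0,"ty":0,"tz":1,"turn":0},{"tx":0,"ty":0,"tz":0.5,"turn":0},{"tx":0,"ty":0,"tz":0.3,"turn":0},{"tx":0,"ty":0,"tz":0.2,"turn":0},{"tx":0,"ty":0,"tz":0,"turn":0},{"tx":0,"ty":0,"tz":0,"turn":0},{"tx":0,"ty":0,"tz":0,"turn":0}])

```text
time_s: 20.95
tcp_pos: [0.4664, 0.1849, 0.0326]
tcp_rot: [-0.0, 1.0, -0.002, -0.0]
contact_force: [-0.2, 0.1, 0.0]
opening: 0.065
```

>>> step_arm(deltas=[{"tx":0,"ty":0,"tz":0,"turn":0},{"tx":0,"ty":0,"tz":0,"turn":0},{"tx":0,"ty":0,"tz":0,"turn":0},{"tx":0,"ty":0,"tz":0,"turn":0},{"tx":0,"ty":0,"tz":0,"turn":0},{"tx":0,"ty":0,"tz":0,"turn":0},{"tx":0,"ty":0,"tz":0,"turn":0},{"tx":0,"ty":0,"tz":0,"turn":0}], grip=-1)

```text
time_s: 21.62
tcp_pos: [0.4665, 0.1849, 0.0327]
tcp_rot: [-0.0, 1.0, -0.002, 0.0]
contact_force: [0.3, -0.3, 0.3]
opening: 0.095
```

>>> step_arm(deltas=[{"tx":0,"ty":0,"tz":-2,"turn":0},{"tx":0,"ty":0,"tz":-3.5,"turn":0},{"tx":0,"ty":0,"tz":-3.5,"turn":0},{"tx":0,"ty":0,"tz":-3.5,"turn":0},{"tx":-0.3,"ty":3,"tz":0,"turn":0},{"tx":-0.3,"ty":4,"tz":0,"turn":0},{"tx":-0.3,"ty":4,"tz":0,"turn":0},{"tx":-0.3,"ty":4,"tz":0,"turn":0}])

```text
time_s: 22.28
tcp_pos: [0.4535, 0.0337, 0.1582]
tcp_rot: [0.0, 1.0, -0.001, 0.001]
contact_force: [1.6, -0.8, -1.2]
opening: 0.0952
```

>>> step_arm(deltas=[{"tx":0,"ty":2.7,"tz":0,"turn":0},{"tx":0,"ty":0,"tz":0,"turn":0},{"tx":0,"ty":0,"tz":0,"turn":0},{"tx":0,"ty":0,"tz":0,"turn":0}])

```text
time_s: 22.62
tcp_pos: [0.4537, 0.0081, 0.1577]
tcp_rot: [-0.0, 1.0, -0.002, 0.0]
contact_force: [-0.7, 0.0, -0.1]
opening: 0.0951
```

```bash
python3 -c "
from look import *
im,d,P,c=look('w8')
from heft import *
heft(5)"
```

```text
[0.4537 0.0081 0.1577] 0.09512370255551546 [-0.66  0.01 -0.07]
[336.  20.] 2796 0.0822 [467.1 162.7] [21.5 60.3] 89.5 [198. 197. 200.]
[489.  28.] 5823 0.0765 [613.1 168.3] [13.1 35.8] 89.6 [242. 230. 169.]
[320. 201.] 4063 0.0823 [451.7   7.8] [63.7 63.9] 1.1 [243. 243. 243.]
[286. 266.] 630 0.0552 [409.8 -78.2] [ 5.4 33.3] 87.7 [212. 111.  52.]
[280. 314.] 1796 0.0822 [ 409.3 -112.4] [40.5 64.5] 88.9 [255. 236. 110.]
23.0167 [0.4537 0.0085 0.1576] 0.09508882464856641 F [-0.1   0.    0.03] sd [0.82 0.46 0.24] eff [-22.105 -35.207] [0.014 0.002]
```

View pics/w8.png

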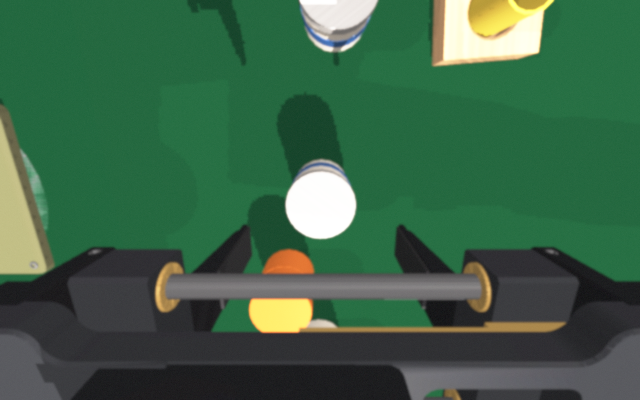

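The tin directly under the gripper at pixel (321,206) is white with a blue band, so it is the second tin, at (.452,.008). Descend and grasp.

>>> step_arm(deltas=[{"tx":-0.15,"ty":0,"tz":1,"turn":0},{"tx":0,"ty":0,"tz":3.5,"turn":0},{"tx":0,"ty":0,"tz":3.5,"turn":0},{"tx":0,"ty":0,"tz":2.5,"turn":0},{"tx":0,"ty":0,"tz":1.3,"turn":0},{"tx":0,"ty":0,"tz":0.7,"turn":0},{"tx":0,"ty":0,"tz":0,"turn":0},{"tx":0,"ty":0,"tz":0,"turn":0}])

```text
time_s: 23.68
tcp_pos: [0.4524, 0.0079, 0.0328]
tcp_rot: [-0.0, 1.0, -0.002, 0.0]
contact_force: [0.5, -0.0, -0.7]
opening: 0.0949
```

>>> step_arm(deltas=[{"tx":0,"ty":0,"tz":0,"turn":0},{"tx":0,"ty":0,"tz":0,"turn":0},{"tx":0,"ty":0,"tz":0,"turn":0},{"tx":0,"ty":0,"tz":0,"turn":0},{"tx":0,"ty":0,"tz":0,"turn":0},{"tx":0,"ty":0,"tz":0,"turn":0},{"tx":0,"ty":0,"tz":0,"turn":0},{"tx":0,"ty":0,"tz":0,"turn":0}], grip=1)

```text
time_s: 24.35
tcp_pos: [0.4523, 0.0079, 0.0331]
tcp_rot: [0.0, 1.0, -0.002, 0.0]
contact_force: [-2.2, 1.7, 5.1]
opening: 0.065
```

>>> step_arm(deltas=[{"tx":0,"ty":0,"tz":0,"turn":0},{"tx":0,"ty":0,"tz":-0.5,"turn":0},{"tx":0,"ty":0,"tz":-1,"turn":0},{"tx":0,"ty":0,"tz":-1,"turn":0},{"tx":0,"ty":0,"tz":-0.5,"turn":0},{"tx":0,"ty":0,"tz":0,"turn":0},{"tx":0,"ty":0,"tz":0,"turn":0},{"tx":0,"ty":0,"tz":0,"turn":0}])

```text
time_s: 25.02
tcp_pos: [0.452, 0.0079, 0.0625]
tcp_rot: [-0.0, 1.0, -0.002, -0.0]
contact_force: [-0.7, -0.1, -2.3]
opening: 0.0646
```

```bash
python3 -c "
from heft import *
heft(12)"
```

```text
25.6167 [0.4522 0.0079 0.0626] 0.06483594377573945 F [-0.03 -0.03 -1.94] sd [0.43 0.44 0.59] eff [-24.986 -33.256] [0.096 0.096]
```

Tin 2 also reads light, about 1.9 N. Set it down, then go to tin 3.

>>> step_arm(deltas=[{"tx":0,"ty":0,"tz":1,"turn":0},{"tx":0,"ty":0,"tz":1,"turn":0},{"tx":0,"ty":0,"tz":0.5,"turn":0},{"tx":0,"ty":0,"tz":0.3,"turn":0},{"tx":0,"ty":0,"tz":0.2,"turn":0},{"tx":0,"ty":0,"tz":0,"turn":0},{"tx":0,"ty":0,"tz":0,"turn":0},{"tx":0,"ty":0,"tz":0,"turn":0}])

```text
time_s: 26.28
tcp_pos: [0.452, 0.008, 0.0331]
tcp_rot: [-0.0, 1.0, -0.002, -0.001]
contact_force: [-4.5, 0.2, 6.4]
opening: 0.0645
```

>>> step_arm(deltas=[{"tx":0,"ty":0,"tz":0,"turn":0},{"tx":0,"ty":0,"tz":0,"turn":0},{"tx":0,"ty":0,"tz":0,"turn":0},{"tx":0,"ty":0,"tz":0,"turn":0},{"tx":0,"ty":0,"tz":0,"turn":0},{"tx":0,"ty":0,"tz":0,"turn":0},{"tx":0,"ty":0,"tz":0,"turn":0},{"tx":0,"ty":0,"tz":0,"turn":0}], grip=-1)

```text
time_s: 26.95
tcp_pos: [0.4522, 0.0079, 0.0326]
tcp_rot: [-0.0, 1.0, -0.002, 0.0]
contact_force: [0.4, 0.0, 1.4]
opening: 0.0947
```

>>> step_arm(deltas=[{"tx":0,"ty":0,"tz":-2,"turn":0},{"tx":0,"ty":0,"tz":-3.5,"turn":0},{"tx":0,"ty":0,"tz":-3.5,"turn":0},{"tx":0,"ty":0,"tz":-3.5,"turn":0},{"tx":0,"ty":3,"tz":0,"turn":0},{"tx":-0.2,"ty":4,"tz":0,"turn":0},{"tx":-0.2,"ty":4,"tz":0,"turn":0},{"tx":0,"ty":4,"tz":0,"turn":0}])

```text
time_s: 27.62
tcp_pos: [0.4473, -0.1434, 0.1583]
tcp_rot: [0.0, 1.0, -0.001, 0.001]
contact_force: [1.5, 0.4, 0.5]
opening: 0.0954
```

>>> step_arm(deltas=[{"tx":0,"ty":4,"tz":0,"turn":0},{"tx":0,"ty":3.2,"tz":0,"turn":0},{"tx":0,"ty":0,"tz":0,"turn":0},{"tx":0,"ty":0,"tz":0,"turn":0},{"tx":0,"ty":0,"tz":0,"turn":0}])

```text
time_s: 28.03
tcp_pos: [0.4471, -0.2136, 0.1573]
tcp_rot: [-0.0, 1.0, -0.002, -0.0]
contact_force: [0.3, -0.7, 0.4]
opening: 0.0949
```

```bash
python3 -c "
from look import *
im,d,P,c=look('w9')"
```

```text
[ 0.4471 -0.2136  0.1573] 0.09490342080656558 [ 0.29 -0.72  0.41]
[276.  82.] 5307 0.0823 [ 409.7 -107.8] [64.3 64.2] 81.6 [255. 218.  98.]
[322. 201.] 4079 0.0822 [ 447.5 -214.5] [64.  64.1] 43.0 [243. 242. 242.]
[284. 264.] 856 0.0636 [ 400.2 -293.8] [ 6.8 34.5] 88.7 [104.  55. 125.]
[277. 314.] 1682 0.0823 [ 400.1 -334.1] [64.1 40.3] 0.3 [229. 121. 248.]
```

View pics/w9.png

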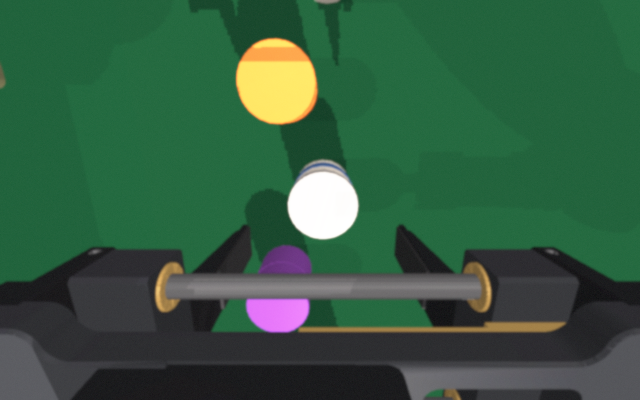

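The white tin at pixel (323,206) is directly below at (.4475,-.2145), with orange and purple clear on either side. Grasp it.

>>> step_arm(deltas=[{"tx":0,"ty":0.1,"tz":1,"turn":0},{"tx":0,"ty":0,"tz":3.5,"turn":0},{"tx":0,"ty":0,"tz":3.5,"turn":0},{"tx":0,"ty":0,"tz":2.5,"turn":0},{"tx":0,"ty":0,"tz":1.3,"turn":0},{"tx":0,"ty":0,"tz":0.6,"turn":0},{"tx":0,"ty":0,"tz":0,"turn":0},{"tx":0,"ty":0,"tz":0,"turn":0}])

```text
time_s: 28.85
tcp_pos: [0.4477, -0.2148, 0.034]
tcp_rot: [0.0, 1.0, -0.002, 0.0]
contact_force: [0.3, 0.4, -0.3]
opening: 0.0952
```

>>> step_arm(deltas=[{"tx":0,"ty":0,"tz":0,"turn":0},{"tx":0,"ty":0,"tz":0,"turn":0},{"tx":0,"ty":0,"tz":0,"turn":0},{"tx":0,"ty":0,"tz":0,"turn":0},{"tx":0,"ty":0,"tz":0,"turn":0},{"tx":0,"ty":0,"tz":0,"turn":0},{"tx":0,"ty":0,"tz":0,"turn":0},{"tx":0,"ty":0,"tz":0,"turn":0}], grip=1)

```text
time_s: 29.52
tcp_pos: [0.4474, -0.2153, 0.0342]
tcp_rot: [0.0, 1.0, -0.002, -0.0]
contact_force: [-2.0, 0.2, 4.7]
opening: 0.0647
```

>>> step_arm(deltas=[{"tx":0,"ty":0,"tz":0,"turn":0},{"tx":0,"ty":0,"tz":-0.5,"turn":0},{"tx":0,"ty":0,"tz":-1,"turn":0},{"tx":0,"ty":0,"tz":-1,"turn":0},{"tx":0,"ty":0,"tz":-0.5,"turn":0},{"tx":0,"ty":0,"tz":0,"turn":0},{"tx":0,"ty":0,"tz":0,"turn":0},{"tx":0,"ty":0,"tz":0,"turn":0}])

```text
time_s: 30.18
tcp_pos: [0.4471, -0.2149, 0.0634]
tcp_rot: [-0.0, 1.0, -0.002, -0.0]
contact_force: [-0.1, -0.3, -2.9]
opening: 0.0647
```

```bash
python3 -c "
from heft import *
heft(12)"
```

```text
30.7833 [ 0.4473 -0.2151  0.0636] 0.06468548019059964 F [-0.06 -0.05 -3.62] sd [0.45 0.52 0.62] eff [-30.527 -33.904] [0.104 0.101]
```

Tin 3 reads 3.6 N against 2.1 and 1.9 N, so it is clearly the heaviest. Raise it.

>>> step_arm(deltas=[{"tx":0,"ty":0,"tz":-0.8,"turn":0},{"tx":0,"ty":0,"tz":-2,"turn":0},{"tx":0,"ty":0,"tz":-2.4,"turn":0},{"tx":0,"ty":0,"tz":-2.4,"turn":0},{"tx":0,"ty":0,"tz":-1.6,"turn":0},{"tx":0,"ty":0,"tz":-0.8,"turn":0},{"tx":0,"ty":0,"tz":0,"turn":0},{"tx":0,"ty":0,"tz":0,"turn":0}])

```text
time_s: 31.45
tcp_pos: [0.4472, -0.215, 0.1636]
tcp_rot: [0.0, 1.0, -0.002, 0.0]
contact_force: [-0.3, 0.4, -3.9]
opening: 0.0648
```

>>> step_arm(deltas=[{"tx":0,"ty":0,"tz":0,"turn":0},{"tx":0,"ty":0,"tz":0,"turn":0},{"tx":0,"ty":0,"tz":0,"turn":0},{"tx":0,"ty":0,"tz":0,"turn":0},{"tx":0,"ty":0,"tz":0,"turn":0},{"tx":0,"ty":0,"tz":0,"turn":0},{"tx":0,"ty":0,"tz":0,"turn":0},{"tx":0,"ty":0,"tz":0,"turn":0}])

```text
time_s: 32.12
tcp_pos: [0.4473, -0.2151, 0.1637]
tcp_rot: [0.0, 1.0, -0.002, 0.0]
contact_force: [-0.1, -1.2, -3.6]
opening: 0.0648
```

```bash
python3 -c "
from heft import *
heft(8)
im,d=snapshot('scene');save('s_end.png',im);c=calibration('scene');P=cloud(c,d)
for n,x,y,z in (('t1',.467,.185,.082),('t2',.452,.008,.082),('potF',.608,.272,.08),('potN',.614,.182,.08),('t3',.4475,-.215,.21),('mug',.438,-.455,.094),('bottle',.543,.413,.209)):
    m=(d>0)&(abs(P[...,2]-z)<.006)&(abs(P[...,0]-x)<.05)&(abs(P[...,1]-y)<.05)
    T=P[m]; print(n,len(T),((T.min(0)+T.max(0))/2).round(4) if len(T) else '', np.median(T[:,2]) if len(T) else '')
"
```

```text
32.5167 [ 0.4473 -0.2151  0.1637] 0.06457158355775063 F [ 0.03  0.12 -3.42] sd [0.48 0.3  0.62] eff [-28.32  -37.189] [0.014 0.012]
t1 335 [0.4688 0.1853 0.0808] 0.07964825252678787
t2 295 [0.454  0.0084 0.081 ] 0.07943848502395401
potF 60 [0.61   0.2725 0.079 ] 0.078509687195501
potN 65 [0.6154 0.183  0.0791] 0.07813581991418728
t3 192 [ 0.4531 -0.2093  0.21  ] 0.2090417988436638
mug 122 [ 0.4399 -0.4538  0.0936] 0.09262782811004655
bottle 125 [0.5426 0.4133 0.2078] 0.2087862381532477
```

View pics/s_end.png

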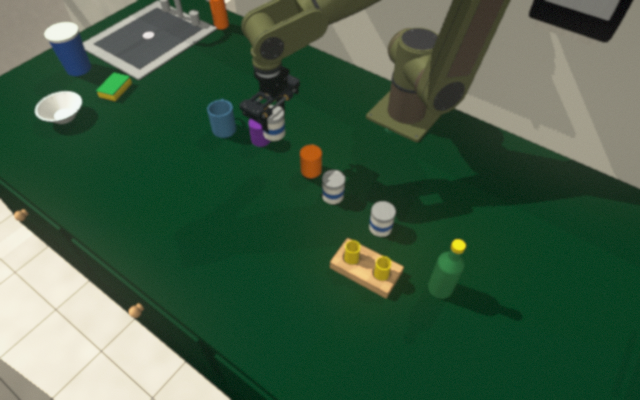

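The scene shows both pots in the stand at (352,252) and (383,268), tins 1 and 2 upright at their places (382,218) and (334,187), tin 3 held upright at (274,123), and the mug and bottle unmoved.

```bash
python3 -c "
from rig import *
print(hand_in())"
```

```text
the job is handed in; nothing more can be done
None
```

I seated both yellow pots in the stand, weighed the three tins, and handed the job in at about 32.6 s with the heaviest tin held up. `hand_in` gave no verdict.

- **Pots:** one stands in each pocket, let go, with its rim about 80 mm up, which is fully down. In the wrist camera's measurements each pot's centre was within about 1 mm of its pocket's axis.
- **Tins:** they read about 2.1 N, 1.9 N and 3.6 N of downward force. The third, the one that stood at (0.447, -0.215), is the heaviest. The two lighter tins are back upright within about 2 mm of where they stood.
- **Held tin:** it is upright and still, with its underside about 13 cm above the counter, and read 3.4 N there.
- **Bystanders:** the mug and bottle measured within about 2 mm of their starting positions.

No check failed. The wrist camera read heights about 2 mm too high throughout, which I allowed for. The two force readings of the third tin, 3.6 N and 3.4 N, differ only by sensor noise.

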